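# Find the lid that rocks and press it home

### The arm

A 7-joint arm with a two-finger parallel gripper is mounted at the origin on the work surface. World frame = base frame: x ahead of the robot, y to its left, z up, the work surface at z = 0. Lengths are in mm, angles in rad, forces in N, time in s.
With the tool pointing down it reaches from about 400 to 875 mm from the base axis. Payload 4.4 kg.
Tool frame: the origin (TCP) lies midway between the tips of the shut fingers; the grasp point (between the pads) lies 19 mm behind it; z points along the fingers, y is the direction in which the jaws open and shut (so a half turn about z gives the same grasp; the last joint's range is limited). The gripper opens to 85 mm and grips with 20 to 120 N. Pads are 22 mm wide; open, the fingers measure 114 mm over their backs; the gripper's body (76 mm by 85 mm) begins 54 mm behind the grasp point. The pads swing forward as they close: fully open they stand 13 mm farther back than shut.
Start: joints at [-1.278, 0.628, 0.038, 1.517, -0.027, 0.996, -0.02], TCP at [228.225, 608.63, 231.313] pointing down, gripper open.
Joint ranges: [-3.06, 3.06], [-0.37, 2.12], [-1.25, 1.32], [0.18, 2.47], [-1.1, 4.24], [0.23, 1.98], [-2.94, 2.94]. Speed limits (rad/s): [2.57, 2.57, 3.14, 3.14, 3.14, 3.14, 3.14].

### API

Orientations are given as [roll, pitch, yaw] about the fixed x, y, z axes, in that order (R = Rz(yaw) Ry(pitch) Rx(roll)).
In Python, from cell import ctrl, vision gives the robot as it stands.
- The arm moves only by the tool play_rows, never from a script. Its arguments are lists of equal length, an entry for each row: "slide": the shift along the tool's x, y, z in mm, a list of three; "turn": the turn about the tool's z in rad; "fingers": the opening, from 0 (shut) to 1 (fully open). A call has 1 to 5 rows; each row is the pose to reach, as a shift and turn from the pose measured when the call began, along the tool's axes at that moment; what a row does not reach only later rows make up. A row lasts 1/8 s, in which the tool goes at most 62.5 mm and 10.7 degrees, less where a joint would pass 70% of its speed; a pose out of reach is approached as far as the arm can. A call with a gripper value outside its range is refused whole. The fingers move at their own pace and stop on an object; the grip force is fixed at half the most. Time passes only in rows, so rows that repeat a pose let the fingers close. It gives the time, the measured TCP pose, the force and the opening at its end, in the units of the state.
- ctrl.read_state(): the state, without advancing time (a new reading comes with each control period).
- vision.get_image(name): name is "scene" or "top" or "wrist"; returns (picture, depth): 384x512x3 uint8, blue, green, red; 384x512 float32, mm along the optical axis (not along the pixel's ray), 0 where there is no reading.
- vision.camera_params(name): a dict with "fx", "fy", "cx", "cy" (pixels), "dist_coeffs" ([k1, k2, p1, p2, k3] as OpenCV has them; the pictures are not rectified), "position" and "rotation" of the camera in the world. Camera axes: x right, y up, looking along -z (the intrinsics and any distortion apply to the point x, -y, -z); pixel columns grow to the right and rows downward; lengths in mm; the calibration is good to about 2 mm. A picture is of the moment at which its call begins: read the wrist's pose just before it. camera_params takes no time and is no camera call; for the wrist camera it gives the pose at the moment of the call.
- ctrl.finish_job(): hands the job in, once; it reports no verdict.
The state is a dict: "clock": time; "qpos": joint angles; "qd": joint speeds; "tau": joint torques, N m; "eef_pos": TCP position; "tool_rot": TCP orientation; "force": force on the tool from outside, world axes, zero at the start; "torque": the same for the moment, N m; "width": finger opening in mm.
Only numpy, scipy, OpenCV 4.12 (cv2) and the standard library are available. Lean on these libraries where they do the work, as an engineer would, in place of code of your own. Each camera call takes 0.05 s, during which the arm holds its last target.

### The job

One of the four stationery cases on the desk has a lid that was never pushed home; it looks like the others but rocks. Press near the edge of one lid after another with a fingertip until you feel one rock, then press that lid firmly in the middle so that it goes down and lies flat on its case. Only press, do not lift or pull off any lid, and leave the mug, the mouse and the stapler where they are.

Things in the scene. Friction and masses are not known exactly. Their poses are not given: they have to be found in the camera images.
- lid_1_top (a point): centre of the top of one of four identical flat square white lids, 109 mm wide, each over a grey stationery case fixed to the desk; x, y along its edges, z its upward normal. 6 mm plate, 14 mm skirt loose (1.5 mm) over the case, 0.08 kg, not fastened. Tops stand 53 to 67 mm above the desk; the cases' feet are set differently, so height does not tell which is loose. The loose one may stand in any of the four places.
- lid_2_top (a point): the same point of the second lid, all four alike to look at. A lid that is home is rigid under a press anywhere within 46 mm of its centre along x or y.
- lid_3_top (a point): the same point of the third lid. Whichever lid is loose sits level, 6 mm too high, on a stiff hub 12 mm across under its centre: pressed 35 to 45 mm from the centre along x or y it rocks under 1 N by about 0.13 rad until that edge meets the case, so a fingertip sinks 3 to 6 mm, and swings back level when let go.
- lid_4_top (a point): the same point of the fourth lid. The loose lid, pressed in the middle, stands firm up to about 10 N, then goes down 6 mm and stays down, flat on its case.
- mug: white mug, 76 mm across, 90 mm tall, origin at the centre of its underside, handle to its +y; a bystander
- stapler: green stapler, 135 x 34 x 50 mm, long along its x, origin at the centre of its underside; a bystander
- mouse: white computer mouse, 100 x 58 x 32 mm, long along its x, origin at the centre of its underside; a bystander
Things that resemble listed ones, but are neither listed nor needed, are in the scene too. What is shaped like the part that bears lid_4_top but pink or yellow is not meant.

How it is judged:
By the outcome, as a careful person would: the job done as asked, in the order asked, and still so for the second after the job is handed in, with the robot touching nothing.
It also fails if it takes over 51 s, if anything falls off the work surface, if the arm or the gripper's body presses on something with over 40 N, if the wrist force passes 120 N, or if a joint passes its speed limit or range.

## Working session

There is one attempt and no reset: what is moved stays moved. The work goes in short steps, Python scripts to look and compute and a tool call to move; the robot and the scene stay as the last step left them, time stands still between calls to the robot, and variables do not carry over. Pictures are saved under pics/ and viewed, and the job is handed in when it is done.

Besides the shell and the picture viewer there is one more tool, called after "Call:" as a command line: name --pt "numbers of a row" for each row, then --argument value for the rest. play_rows: Moves the arm, as the interface text tells. Its arguments: {"type":"object","properties":{"slide":{"type":"array"},"turn":{"type":"array"},"fingers":{"type":"array"}},"required":["slide","turn","fingers"]}

```bash
ls; mkdir -p pics
python3 - <<'E'
from cell import ctrl,vision
import cv2
s=ctrl.read_state();print(s)
for n in("top","scene"):
    p=vision.camera_params(n);print(n,p)
    a,d=vision.get_image(n);cv2.imwrite(f"pics/{n}0.png",a)
    import numpy as np;np.save(f"pics/{n}0.npy",d)
E
```

```text
pics
{'clock': 0.0, 'qpos': array([-1.27778378,  0.62936658,  0.03840693,  1.51833582, -0.02700276,
        0.99630381, -0.01999693]), 'qd': array([ 1.45669664e-03,  8.53496688e-04, -8.89117005e-04, -9.42584724e-05,
        1.39686905e-04, -1.49477454e-03, -1.08305211e-03]), 'tau': array([ 1.04537536e-03, -5.63392889e+01,  1.22661140e+00, -1.93440843e+01,
        1.11022271e-02,  1.04086709e-02, -2.20144607e-06]), 'eef_pos': array([227.99311531, 608.04927606, 230.38548538]), 'tool_rot': array([-3.13969589e+00,  2.60076182e-06,  2.78281074e+00]), 'force': array([-0.11346924, -0.01536182,  0.14604559]), 'torque': array([ 0.01616601, -0.03388307,  0.00130571]), 'width': 85.24871607301691}
top {'fx': 452.36989059612023, 'fy': 452.36989059612023, 'cx': 257.87164624516083, 'cy': 193.34560442785428, 'dist_coeffs': array([0.02791638, 0.        , 0.        , 0.        , 0.        ]), 'position': array([ 138.0829444 ,  -48.86113003, 1732.58032414]), 'rotation': array([ 1.90357386e-01, -1.51048888e-03, -1.57487869e+00])}
scene {'fx': 350.59716552755367, 'fy': 350.59716552755367, 'cx': 255.404504537377, 'cy': 190.60611491419397, 'dist_coeffs': array([0.00640418, 0.        , 0.        , 0.        , 0.        ]), 'position': array([1290.77850235, -109.45946215, 1094.56180194]), 'rotation': array([ 0.67531845, -0.00987191,  1.52342508])}
```

View pics/top0.png

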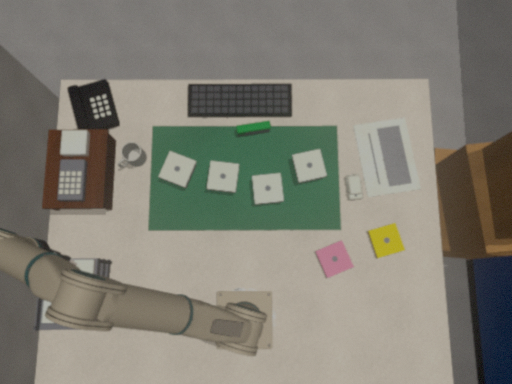

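View pics/scene0.png

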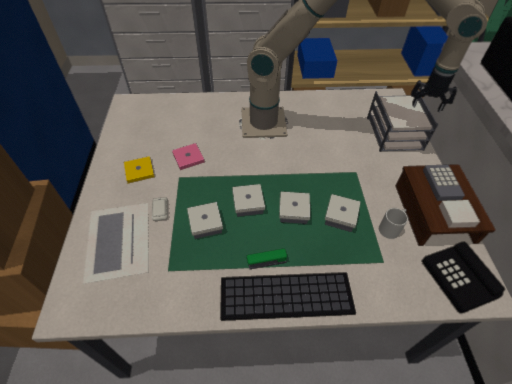

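The top view shows white lids at about (178,169), (223,177), (267,189) and (310,166). The decoys are the pink one (335,259), the yellow one (387,240), a whitish phone or box (75,143), the mouse (355,187) and the mug (132,155). I choose the four white ones on the green mat.

```bash
cat > h.py <<'E'
import numpy as np,cv2
from scipy.spatial.transform import Rotation as R
from cell import ctrl,vision
def ray(p,uv):
    K=np.array([[p['fx'],0,p['cx']],[0,p['fy'],p['cy']],[0,0,1]])
    n=cv2.undistortPoints(np.array([[uv]],float),K,np.array(p['dist_coeffs']))[0,0]
    d=np.array([n[0],-n[1],-1.])
    return np.array(p['position']),R.from_euler('xyz',p['rotation']).apply(d)
def onz(p,uv,z):
    o,d=ray(p,uv);return o+d*(z-o[2])/d[2]
def ptd(p,uv,dep):
    o,d=ray(p,uv);return o+d*dep
def proj(p,X):
    c=R.from_euler('xyz',p['rotation']).inv().apply(np.array(X)-p['position'])
    K=np.array([[p['fx'],0,p['cx']],[0,p['fy'],p['cy']],[0,0,1]])
    return cv2.projectPoints(np.array([[c[0],-c[1],-c[2]]]),np.zeros(3),np.zeros(3),K,np.array(p['dist_coeffs']))[0][0,0]
E
python3 - <<'E'
from h import *
import math
for n in("top","scene"):
    p=vision.camera_params(n);a=cv2.imread(f"pics/{n}0.png");d=np.load(f"pics/{n}0.npy")
    hsv=cv2.cvtColor(a,cv2.COLOR_BGR2HSV)
    # mat mask hull
    mat=cv2.inRange(hsv,(60,100,30),(95,255,140))
    c=max(cv2.findContours(mat,0,2)[0],key=cv2.contourArea);hull=np.zeros(mat.shape,np.uint8);cv2.drawContours(hull,[cv2.convexHull(c)],-1,255,-1)
    w=cv2.inRange(hsv,(0,0,165 if n=='top' else 175),(179,60,255))&hull
    for c in cv2.findContours(w,0,2)[0]:
        if cv2.contourArea(c)<200: continue
        (u,v),sz,ang=cv2.minAreaRect(c)
        dep=np.median(d[int(v)-6:int(v)+7,int(u)-6:int(u)+7])
        P=ptd(p,(u,v),dep)
        box=cv2.boxPoints(((u,v),sz,ang)); B=[onz(p,b,60)for b in box]
        e=[(math.degrees(math.atan2(*(B[(i+1)%4]-B[i])[1::-1])),np.linalg.norm(B[(i+1)%4]-B[i])) for i in range(4)]
        # dark dot centroid within
        m=np.zeros_like(w);cv2.drawContours(m,[c],-1,255,-1)
        g=cv2.cvtColor(a,cv2.COLOR_BGR2GRAY).astype(float)
        x0,y0=int(u)-7,int(v)-7;pt=g[y0:y0+15,x0:x0+15];wt=np.clip(np.median(pt)-15-pt,0,None)
        yy,xx=np.mgrid[y0:y0+15,x0:x0+15];du,dv=(wt*xx).sum()/wt.sum(),(wt*yy).sum()/wt.sum()
        print(n,np.round((u,v),1),np.round(sz,1),P.round(1),'dot',round(du,1),round(dv,1),onz(p,(du,dv),P[2]).round(1),[(round(x),round(y))for x,y in e[:2]])
    if n=='top': x=a[120:240,140:350]
    else: x=a[160:270,170:380]
    cv2.imwrite(f"pics/{n}crop.png",cv2.resize(x,None,fx=3.6,fy=3.6,interpolation=cv2.INTER_CUBIC))
E
```

```text
(no output)
```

View pics/topcrop.png

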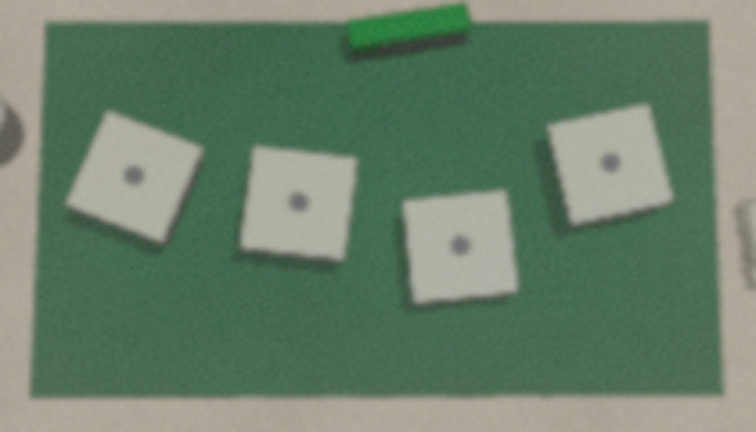

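View pics/scenecrop.png

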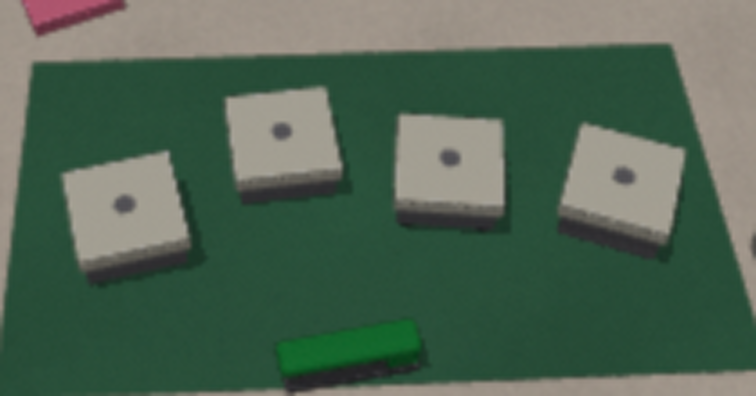

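The crops show the four white lids, each with a grey centre dot, all on the mat. The mask threshold needs fixing.

Run:
```python
from h import *
import math
dots={}
seed={'top':[(177,169),(223,176),(268,188),(310,165)],'scene':[(343,209),(295,204),(248,196.5),(204.5,216.5)]}
P={n:vision.camera_params(n) for n in seed}
for n in seed:
    p=P[n];a=cv2.imread(f"pics/{n}0.png");d=np.load(f"pics/{n}0.npy");g=cv2.cvtColor(a,cv2.COLOR_BGR2GRAY).astype(float)
    hsv=cv2.cvtColor(a,cv2.COLOR_BGR2HSV)
    for i,(u,v) in enumerate(seed[n]):
        x0,y0=int(u)-5,int(v)-5;pt=g[y0:y0+11,x0:x0+11];wt=np.clip(np.percentile(pt,70)-15-pt,0,None)
        yy,xx=np.mgrid[y0:y0+11,x0:x0+11];q=((wt*xx).sum()/wt.sum(),(wt*yy).sum()/wt.sum());dots[n,i]=q
        dep=np.median(d[y0:y0+11,x0:x0+11]);X=ptd(p,q,dep)
        s='';
        if n=='top':
            m=cv2.inRange(hsv,(0,0,130),(179,70,255));c=min(cv2.findContours(m,0,2)[0],key=lambda c:-cv2.pointPolygonTest(c,q,True) if cv2.contourArea(c)<3000 else 1e9)
            r=cv2.minAreaRect(c);B=[onz(p,b,60)for b in cv2.boxPoints(r)]
            s=[(round(math.degrees(math.atan2(*(B[k+1]-B[k])[1::-1])),1),round(np.linalg.norm(B[k+1]-B[k])))for k in range(2)],np.mean(B,0).round(1)
        print(n,i,np.round(q,1),X.round(1),s)
for i in range(4):
    o1,d1=ray(P['top'],dots['top',i]);o2,d2=ray(P['scene'],dots['scene',i])
    t=np.linalg.lstsq(np.c_[d1,-d2],o2-o1,rcond=None)[0];a=o1+d1*t[0];b=o2+d2*t[1];print(i,((a+b)/2).round(1),'gap',np.linalg.norm(a-b).round(1))
```

```text
top 0 [176.7 168.3] [558.5 255.3  60.6] ([(-90.0, 12), (-176.9, 12)], array([782.2, 525.8,  60. ]))
top 1 [222.5 175.7] [528.8  81.1  61.7] ([(-42.9, 6), (-136.9, 15)], array([964.1,  44.9,  60. ]))
top 2 [267.4 187.7] [482.9 -89.   55. ] ([(0.0, 0), (0.0, 0)], array([ 932.7, -150.1,   60. ]))
top 3 [309.1 164.7] [ 571.2 -248.7   58.3] ([(-26.1, 9), (-118.6, 2)], array([ 936.2, -228.1,   60. ]))
scene 0 [342.9 208.4] [559.9 254.1  61. ] 
scene 1 [294.6 203.4] [530.9  80.7  61.9] 
scene 2 [247.8 196. ] [483.9 -89.6  54.6] 
scene 3 [204.1 216.3] [ 571.8 -248.6   57.6] 
0 [558.7 255.1  59.3] gap 0.8
1 [529.3  81.2  59.7] gap 0.1
2 [483.1 -89.3  53.6] gap 0.5
3 [ 571.5 -248.7   57.1] gap 0.2
```

```bash
cat >> h.py <<'E'
C=np.array([[558.7,255.1,59.5],[529.3,81.2,60],[483.1,-89.3,54],[571.5,-248.7,57.4]])
A=np.radians([-21.6,-4.9,5,11.3])
def rel(X,yaw=None):
    s=ctrl.read_state();r=R.from_euler('xyz',s['tool_rot'])
    t=r.inv().apply(np.array(X)-s['eef_pos'])
    print('t',round(s['clock'],2),'pos',s['eef_pos'].round(1),'F',np.round(s['force'],2),'slide',t.round(1),'turn', None if yaw is None else round(-((yaw-s['tool_rot'][2]+np.pi)%(2*np.pi)-np.pi),3), 'q',s['qpos'].round(2),'w',round(s['width'],1))
def press(i,sg=-1,off=40,z=0):
    return np.r_[C[i,:2]+sg*off*np.array([np.cos(A[i]),np.sin(A[i])]),C[i,2]+z]
E
python3 -c "
from h import *
for z in(140,25):X=press(0,-1,40,z);print(X.round(1));rel(X,A[0]+np.pi)"
```

```text
[521.5 269.8 199.5]
t 0.1 pos [228.  608.1 230.5] F [-0.95  0.39  0.59] slide [-393.6 -213.7   31.3] turn 0.018 q [-1.28  0.63  0.04  1.52 -0.03  1.   -0.02] w 85.3
[521.5 269.8  84.5]
t 0.1 pos [228.  608.1 230.5] F [-0.95  0.39  0.59] slide [-393.6 -213.5  146.3] turn 0.018 q [-1.28  0.63  0.04  1.52 -0.03  1.   -0.02] w 85.3
```

Call:
play_rows --pt "-394 -214 0" --pt "-394 -214 0" --pt "-394 -214 0" --pt "-394 -214 0" --pt "-394 -214 30" --turn '[0,0,0,0,0]' --fingers '[0,0,0,0,0]'

```text
clock: 0.72
eef_pos: [433.6, 371.5, 222.0]
tool_rot: [-3.141, 0.001, 2.783]
force: [0.8, 0.8, -0.3]
width: 0.1
```

```bash
python3 -c "
from h import *
for z in(25,):X=press(0,-1,40,z);rel(X,A[0]+np.pi)"
```

```text
t 0.72 pos [433.6 371.5 222. ] F [ 0.83  0.8  -0.25] slide [-117.9  -64.3  137.6] turn 0.018 q [-0.78  0.52  0.04  1.75 -0.03  0.86  0.48] w 0.1
```

Call:
play_rows --pt "-118 -64 40" --pt "-118 -64 80" --pt "-118 -64 138" --pt "-118 -64 138" --pt "-118 -64 138" --turn '[0,0,0,0,0]' --fingers '[0,0,0,0,0]'

```text
clock: 1.35
eef_pos: [520.7, 268.4, 82.0]
tool_rot: [-3.137, -0.002, 2.781]
force: [-1.0, 0.4, 0.0]
width: -0.1
```

```bash
python3 -c "
from h import *
import sys
X=press(0,-1,40,25);rel(X,A[0]+np.pi)
print(press(0,-1,40,0)); print(vision.camera_params('wrist'))
a,d=vision.get_image('wrist');cv2.imwrite('pics/w1.png',a)"
```

```text
t 1.35 pos [520.7 268.4  82. ] F [-1.01  0.41  0.03] slide [-0.2  1.6 -2.5] turn 0.017 q [-0.54  0.74  0.03  1.82 -0.03  0.59  0.71] w -0.1
[521.50894056 269.82498211  59.5       ]
{'fx': 280.8661247622901, 'fy': 280.8661247622901, 'cx': 257.86282860345926, 'cy': 194.090377468718, 'dist_coeffs': array([-0.06512986,  0.        ,  0.        ,  0.        ,  0.        ]), 'position': array([448.75017228, 294.8706083 , 224.89597812]), 'rotation': array([-0.3039444 ,  0.00316431,  1.20962918])}
```

View pics/w1.png

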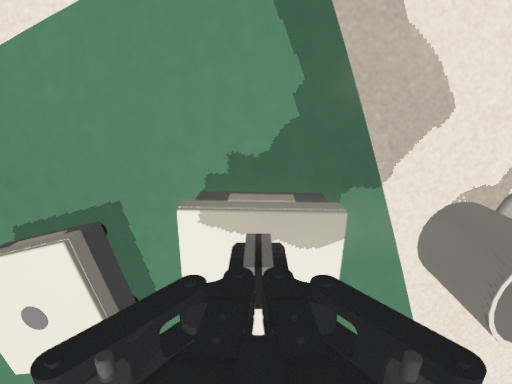

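The wrist view shows the shut fingertips (258,240) above the near half of lid 0, whose near edge is at row ~205. I'll step down.

Call:
play_rows --pt "0 1 12" --pt "0 1 18" --pt "0 1 18" --turn '[0,0,0]' --fingers '[0,0,0]'

```text
clock: 1.78
eef_pos: [521.3, 271.1, 65.5]
tool_rot: [-3.14, -0.001, 2.783]
force: [0.8, 0.5, 0.2]
width: 0.1
```

Call:
play_rows --pt "0 0 1" --pt "0 0 1.5" --turn '[0,0]' --fingers '[0,0]'

```text
clock: 2.02
eef_pos: [521.4, 271.3, 64.2]
tool_rot: [-3.14, -0.0, 2.784]
force: [0.0, -0.2, 0.9]
width: -0.0
```

Call:
play_rows --pt "0 0 1" --pt "0 0 1.5" --turn '[0,0]' --fingers '[0,0]'

```text
clock: 2.28
eef_pos: [521.5, 271.2, 62.8]
tool_rot: [-3.14, -0.0, 2.783]
force: [-1.1, -0.2, 0.2]
width: 0.4
```

Call:
play_rows --pt "0 0 1" --pt "0 0 1.5" --turn '[0,0]' --fingers '[0,0]'

```text
clock: 2.52
eef_pos: [521.4, 271.2, 61.2]
tool_rot: [-3.14, -0.0, 2.783]
force: [-0.0, -0.4, 0.8]
width: 0.2
```

Call:
play_rows --pt "0 0 1" --pt "0 0 1.5" --turn '[0,0]' --fingers '[0,0]'

```text
clock: 2.78
eef_pos: [521.3, 271.2, 59.6]
tool_rot: [-3.14, -0.001, 2.783]
force: [-0.6, 0.2, 0.6]
width: 0.1
```

Call:
play_rows --pt "0 0 1" --pt "0 0 1.5" --turn '[0,0]' --fingers '[0,0]'

```text
clock: 3.02
eef_pos: [521.3, 271.2, 58.0]
tool_rot: [-3.14, -0.001, 2.783]
force: [0.0, -0.0, 0.1]
width: -0.1
```

Call:
play_rows --pt "0 0 1" --pt "0 0 1.5" --turn '[0,0]' --fingers '[0,0]'

```text
clock: 3.28
eef_pos: [521.3, 271.4, 57.1]
tool_rot: [-3.14, -0.001, 2.783]
force: [-1.3, -0.3, 8.0]
width: 0.0
```

```bash
cat > tilt.py <<'E'
from h import *
import sys
i=int(sys.argv[1])
p=vision.camera_params('scene');a,d=vision.get_image('scene');d0=np.load('pics/scene0.npy')
print('F',ctrl.read_state()['force'].round(2),ctrl.read_state()['eef_pos'].round(1))
cv2.imwrite(sys.argv[2],cv2.resize(a[150:280,160:390],None,fx=3.4,fy=3.4,interpolation=2))
for nm,(e,f) in {'+x':(38,0),'+y':(0,38),'-y':(0,-38),'-x':(-38,0),'+x+y':(40,40),'+x-y':(40,-40),'c':(15,0)}.items():
    c,s=np.cos(A[i]),np.sin(A[i])
    X=np.r_[C[i,:2]+[c*e-s*f,s*e+c*f],C[i,2]];u,v=np.round(proj(p,X)).astype(int)
    z=[]
    for D in(d0,d):
        zz=[ptd(p,(x,y),D[y,x])[2] for x in range(u-2,u+3) for y in range(v-2,v+3)];z.append(np.median(zz))
    print(nm,(u,v),np.round(z,1))
E
python3 tilt.py 0 pics/s1.png
```

```text
F [-2.    0.02  5.48] [521.2 271.4  57.1]
+x (np.int64(341), np.int64(217)) [60.6 64.2]
+y (np.int64(353), np.int64(211)) [59.7 60.2]
-y (np.int64(333), np.int64(206)) [59.5 59.9]
-x (np.int64(345), np.int64(201)) [59.5 65.6]
+x+y (np.int64(352), np.int64(220)) [60.2 64.8]
+x-y (np.int64(330), np.int64(214)) [60.4 65.5]
c (np.int64(342), np.int64(212)) [58.6 61.7]
```

View pics/s1.png

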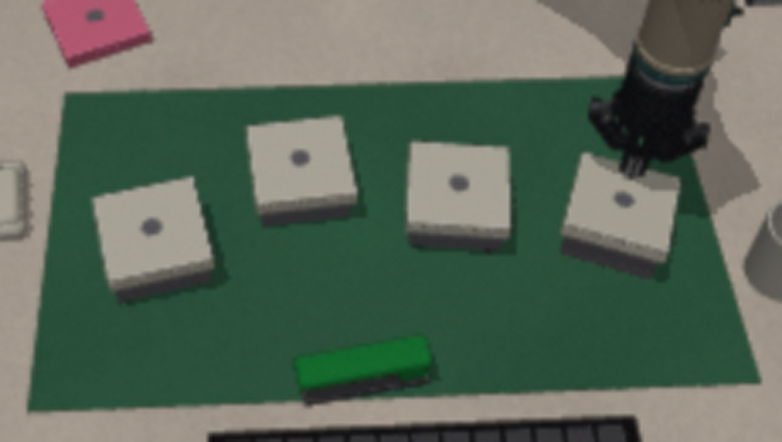

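With the near edge pressed, lid 0's far edge rose by about 4.5 mm while its sides stayed put. So lid 0 rocks and is the loose one. I'll release it and check that it swings back.

Call:
play_rows --pt "0 0 -4" --pt "0 0 -10" --pt "0 0 -25" --pt "0 0 -25" --turn '[0,0,0,0]' --fingers '[0,0,0,0]'

```text
clock: 3.82
eef_pos: [522.4, 272.0, 83.8]
tool_rot: [3.14, 0.001, 2.783]
force: [0.1, 0.7, 1.0]
width: -0.1
```

```bash
python3 tilt.py 0 pics/s2.png; python3 -c "
from h import *
rel(press(0,0,0,10))"
```

```text
F [-1.08 -0.98  0.  ] [521.9 271.7  83.1]
+x (np.int64(341), np.int64(217)) [60.6 60.1]
+y (np.int64(353), np.int64(211)) [59.7 60.1]
-y (np.int64(333), np.int64(206)) [59.5 60.7]
-x (np.int64(345), np.int64(201)) [59.5 59.7]
+x+y (np.int64(352), np.int64(220)) [60.2 59.4]
+x-y (np.int64(330), np.int64(214)) [60.4 60.2]
c (np.int64(342), np.int64(212)) [58.6 59.8]
t 3.88 pos [521.9 271.7  83.1] F [-1.08 -0.98  0.  ] slide [-40.3  -2.7  13.6] turn None q [-0.54  0.74  0.02  1.82 -0.03  0.59  0.71] w -0.0
```

Call:
play_rows --pt "-40 -2.5 0" --pt "-40 -2.5 10" --pt "-40 -2.5 17" --pt "-40 -2.5 17" --turn '[0,0,0,0]' --fingers '[0,0,0,0]'

```text
clock: 4.38
eef_pos: [556.7, 255.7, 65.0]
tool_rot: [-3.14, -0.002, 2.785]
force: [0.5, 0.6, -0.0]
width: -0.0
```

```bash
python3 -c "
from h import *
rel(press(0,0,0,0))"
```

```text
t 4.38 pos [556.7 255.7  65. ] F [ 0.47  0.63 -0.01] slide [-2.1  0.1  5.5] turn None q [-0.49  0.79  0.02  1.75 -0.02  0.6   0.76] w -0.0
```

Call:
play_rows --pt "-2 0 1" --pt "-2 0 3" --pt "-2 0 5" --turn '[0,0,0]' --fingers '[0,0,0]'

```text
clock: 4.75
eef_pos: [558.6, 255.3, 60.2]
tool_rot: [-3.141, -0.002, 2.785]
force: [-2.7, -1.1, 9.4]
width: 0.3
```

Call:
play_rows --pt "0 0 1" --pt "0 0 2" --turn '[0,0]' --fingers '[0,0]'

```text
clock: 5.0
eef_pos: [558.6, 255.3, 59.4]
tool_rot: [-3.141, -0.002, 2.785]
force: [-3.5, -0.8, 9.2]
width: 0.0
```

Call:
play_rows --pt "0 0 1" --pt "0 0 2" --turn '[0,0]' --fingers '[0,0]'

```text
clock: 5.25
eef_pos: [558.6, 255.3, 58.6]
tool_rot: [-3.141, -0.001, 2.785]
force: [-2.8, -1.2, 8.7]
width: 0.1
```

Call:
play_rows --pt "0 0 1" --pt "0 0 2" --turn '[0,0]' --fingers '[0,0]'

```text
clock: 5.5
eef_pos: [558.6, 255.3, 57.8]
tool_rot: [-3.141, -0.001, 2.785]
force: [-3.0, -1.6, 9.2]
width: -0.0
```

Call:
play_rows --pt "0 0 2" --pt "0 0 4" --turn '[0,0]' --fingers '[0,0]'

```text
clock: 5.75
eef_pos: [558.6, 255.3, 55.2]
tool_rot: [-3.141, -0.001, 2.785]
force: [-2.6, -1.9, 9.9]
width: 0.1
```

Call:
play_rows --pt "0 0 2" --pt "0 0 3" --turn '[0,0]' --fingers '[0,0]'

```text
clock: 6.0
eef_pos: [558.6, 255.3, 54.3]
tool_rot: [3.142, -0.001, 2.785]
force: [-5.9, -3.0, 22.1]
width: 0.1
```

Call:
play_rows --pt "0 0 2" --pt "0 0 3" --turn '[0,0]' --fingers '[0,0]'

```text
clock: 6.25
eef_pos: [558.6, 255.3, 54.3]
tool_rot: [3.141, -0.001, 2.784]
force: [-6.5, -2.9, 27.9]
width: 0.1
```

Call:
play_rows --pt "0 0 -2" --pt "0 0 -8" --pt "0 0 -30" --pt "0 0 -60" --pt "0 0 -60" --turn '[0,0,0,0,0]' --fingers '[0,0,0,0,0]'

```text
clock: 6.88
eef_pos: [560.3, 256.0, 116.5]
tool_rot: [3.138, 0.003, 2.784]
force: [0.7, 0.1, 0.5]
width: 0.3
```

```bash
python3 tilt.py 0 pics/s3.png; python3 -c "
from h import *
rel(press(0,-1,40,10))"
```

```text
F [ 0.07 -0.24 -1.96] [559.2 255.6 115.1]
+x (np.int64(341), np.int64(217)) [60.6 54.7]
+y (np.int64(353), np.int64(211)) [59.7 53.7]
-y (np.int64(333), np.int64(206)) [59.5 54.5]
-x (np.int64(345), np.int64(201)) [59.5 55.2]
+x+y (np.int64(352), np.int64(220)) [60.2 54.2]
+x-y (np.int64(330), np.int64(214)) [60.4 54.1]
c (np.int64(342), np.int64(212)) [58.6 53.6]
t 6.92 pos [559.2 255.6 115.1] F [ 0.07 -0.24 -1.96] slide [40.4  0.1 45.5] turn None q [-0.49  0.72  0.02  1.73 -0.02  0.7   0.76] w 0.0
```

View pics/s3.png

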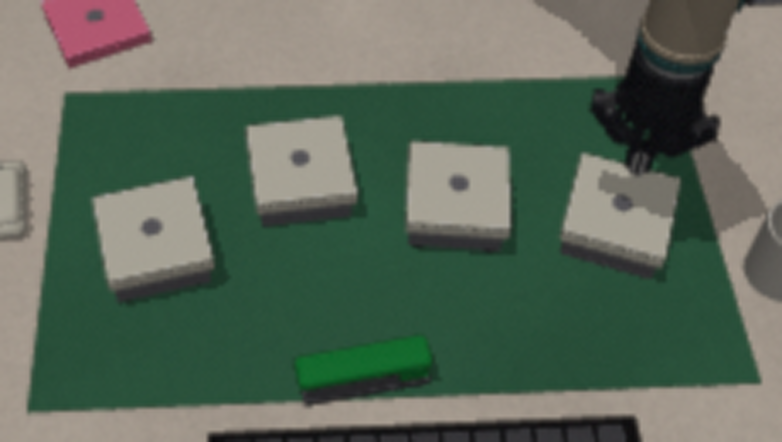

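The lid dropped about 6 mm over its whole surface and lies flat. The robot is clear, and the mug, mouse and stapler have not moved. I'm handing the job in.

```bash
python3 -c "
from cell import ctrl
print(ctrl.finish_job())"
```

```text
the job is handed in; nothing more can be done
None
```

The loose lid was the leftmost one seen from the robot, at about (559, 255) mm. It is now pressed down flat on its case, and the job was handed in at about 7 s.

- **Finding it:** I pressed this lid first, near its robot-side edge and about 40 mm from its centre. The pressed edge sank to 57 mm, and the opposite edge rose about 4.5 mm in the depth image. When I let go, it swung back level. Since it rocked, I did not touch the other three lids.
- **Pressing it home:** I pressed in the middle. It gave way at about 9–10 N, went down 6 mm (fingertip height 60.2 to 54.3 mm), and then stood rigid up to 28 N.
- **Last checks:** After I backed off, depth readings at seven points on the lid were all 53.6–55.2 mm, against about 60 mm before, so it stayed down and flat. The gripper was about 60 mm clear of the lid. In the last picture the stapler, and the parts of the mug and mouse in view, looked unmoved; I did not measure them.
- **What disagreed:** I felt no clear force while the edge sank, because the reading's noise is about 1 N. The rocking was therefore confirmed by the depth image and not by touch alone. I did not press the edge again after seating the lid.

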